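# Refill the tip boxes from the tray tower

## Robot

A 6-joint arm with a two-finger parallel gripper is mounted at the origin on the work surface; the furniture and walls round the work are solid. World frame = base frame: x ahead of the robot, y to its left, z up, the work surface at z = 0. Lengths are in m, angles in degrees, forces in N, time in s.
With the tool pointing down it reaches from about 0.3 to 0.875 m from the base axis. Payload 6.4 kg.
Tool frame: the origin (TCP) lies at the very end of the fingers, on their centre line; the grasp point (between the pads) lies 19 mm behind it; z points along the fingers, y is the line along which they close (so a half turn about z gives the same grasp; the last joint's range is limited). The gripper opens to 88 mm and grips with 3 to 60 N. Pads are 18 mm wide; open, the fingers measure 123 mm over their backs; the gripper's body (75 mm by 187 mm) begins 45 mm behind the grasp point.
Start: joints at [-82.867, 10.359, 92.074, -0, 77.567, -11.82], TCP at [0.187, -0.544, 0.239] pointing down, gripper open.
Joint ranges: [-171.53, 171.53], [-51.25, 118.39], [17.06, 147.69], [-65.23, 245.23], [0, 150.52], [-178.68, 178.68]. Speed limits (degrees/s): [147.25, 147.25, 172.46, 180, 180, 180].

## Interface

Orientations are given as a 3x3 rotation matrix whose columns are the frame's x, y, z axes.
In Python, from workcell import sensors, viewer, workorder gives the robot as it stands.
- The arm moves only by the tool send_rows, never from a script. Its argument "deltas" is a list of rows, each a list of 7 numbers: the turn, a rotation vector about the world's x, y, z in units of 6 degrees (1.0 is 6 degrees), then the shift along the world's x, y, z in cm, then the closure, from 0 (fully open) to 1 (shut). In form: [[rx, ry, rz, x, y, z, grip], ...]. A call has 1 to 20 rows; each row shifts and turns the commanded pose from where the row before left it; what a row does not reach is not made up. A row lasts 1/8 s, in which the tool goes at most 62.5 mm and 10.7 degrees, less where a joint would pass 70% of its speed; a pose out of reach is approached as far as the arm can. A call with a gripper value outside its range is refused whole. The fingers move at their own pace and stop on an object; the grip force is fixed at half the most. Time passes only in rows, so rows that do not move let the fingers close. It gives the time, the measured TCP pose, the force, the opening and the grip force at its end, in the units of the state.
- sensors.get_obs(): the state, without advancing time (a new reading comes with each control period).
- viewer.read_camera(name): name is "side" or "top"; returns (picture, depth): 420x560x3 uint8, red, green, blue; 420x560 float32, m along the optical axis (not along the pixel's ray), 0 where there is no reading.
- viewer.camera_model(name): a dict with "fx", "fy", "cx", "cy" (pixels), "origin" and "attitude" of the camera in the world. Camera axes: x right, y up, looking along -z (the intrinsics and any distortion apply to the point x, -y, -z); pixel columns grow to the right and rows downward; lengths in m; the calibration is good to about 2 mm. A picture is of the moment at which its call begins. camera_model takes no time and is no camera call.
- workorder.job_done(): hands the job in; it is judged then, once.
The state is a dict: "time_s": time; "q": joint angles; "joint_vel": joint speeds; "joint_torque": joint torques, N m; "tcp_pos": TCP position; "eef_rot": TCP orientation; "wrist_force": force on the tool from outside, world axes, zero at the start; "torque": the same for the moment, N m; "width": opening from 0.0 (shut) to 1.0 (fully open); "finger_force": force on a finger pad.
Only numpy, scipy, OpenCV 4.12 (cv2) and the standard library are available. Lean on these libraries where they do the work, as an engineer would, in place of code of your own. Each camera call takes 0.05 s, during which the arm holds its last target. There are 200 camera calls.

## Task

Refill the three pipette-tip boxes from the tower: take the clear cover off and stand it aside, then take the trays one by one, always level, and press each down into the box of its own colour until both sprung catches have snapped over it. Last, close the empty grey foot of the tower with the clear cover, and leave the beaker and the micropipette where they are.

Things in the scene. Friction and masses are not known exactly. Their poses are not given: they have to be found in the camera images.
- tray_blue: Blue tip tray, 86 (own x) x 50 (own y) x 36 mm, 80 g, third and top one in the tower; origin: centre of underside, z up. Grip band 86 x 50 from 20 to 36 mm above the origin: hold across the 50 mm, fingertips 22 mm above the origin. Below it a skirt 75 x 39, with a lug 3 mm proud mid each short end, 7 to 10 mm up. Deck 30 mm up; white tip heads on it end at 36 mm. Fits either way round.
- tray_yellow: Yellow tip tray, second in the tower, under the blue; shape, origin and axes as tray_blue. In the tower each tray's skirt stands loosely (2.5 mm play) inside the band of the tray below, its underside on that tray's deck: origins are 30 mm apart, and 14 mm of skirt shows between two bands.
- tray_green: Green tip tray, lowest in the tower, its underside on the floor of the grey foot; shape, origin and axes as tray_blue.
- cover: Clear plastic cover, on the blue tray at the start, 86 (own x) x 50 (own y) x 25 mm, 50 g; origin: centre of underside, z up. Grip band 86 x 50 from 8 to 24 mm above the origin: hold across the 50 mm, fingertips 10 mm above the origin. Below it a skirt 75 x 39 x 8 mm, on which it may stand on the bench, and which goes into a tray's band or into the foot.
- foot: Grey foot of the tower, fixed: a shallow tray 98 (own x) x 62 (own y) x 16 mm; origin: centre of underside. Its floor, 80 x 44 mm, is 8 mm above the origin; the rim slopes out to 92 x 56 mm at 16 mm. A tray or the cover stands on the floor, its own x along the foot's x (either way round).
- box_blue: White tip box with blue rim and catches, fixed, 94 (own x) x 58 (own y) x 40 mm; origin: centre of underside. Mouth 88 x 52 mm, narrowing to 77 x 41 at 31 mm height. A tray (its x along the box's x, either way round) stands home with its underside 22 mm above the origin, held by a sprung catch mid each short end; its band then ends 2 mm above the rim, so it can be held all the way in.
- box_yellow: White tip box with yellow rim and catches, fixed; shape, origin and axes as box_blue. Catches: their sloping noses meet the tray's end lugs 5 to 10 mm before it is home; pushing on down with 5 to 20 N (in a grip of about 35 N, or on the tip heads from above) spreads them, and they snap back over the lugs. The tray's weight alone does not do it.
- box_green: White tip box with green rim and catches, fixed; shape, origin, axes and catches as box_blue and box_yellow.
- beaker: Empty glass beaker, 54 mm wide and 68 mm high, standing on the bench as a bystander; origin at the centre of its underside. Not to be moved. To the right of it stands a fixed instrument some 0.3 m tall: keep arm and gripper out of the region x > 0.45 m, y < -0.33 m.
- micropipette: Micropipette, 27 x 237 x 34 mm, lying on the bench along its own y as a bystander; origin at the middle of its underside. Not to be moved.
Things that resemble listed ones, but are neither listed nor needed, are in the scene too. There is more than one size of the cover; the one meant has the size given above.

How it is judged (in metres and radians):
At the end, for the whole second after the job is handed in: Each tray is snapped into the box of its own colour: within 5 mm of the box's middle, its underside within 2.5 mm of the seat, level. The cover stands in the grey foot within 8 mm of its middle, its underside within 2.5 mm of the floor. All released and at rest (horizontal distance between tray_blue and box_blue below 0.005 m and z of tray_blue in the frame of box_blue between 0.019 and 0.0245 m and angle between each of tray_blue, tray_yellow, tray_green, cover's own z axis and vertical below 0.06 rad and angle between the x axis of tray_blue and the x axis of box_blue, either way round below 0.12 rad and linear speed of each of tray_blue, tray_yellow, tray_green, cover below 0.01 m/s and horizontal distance between tray_yellow and box_yellow below 0.005 m and z of tray_yellow in the frame of box_yellow between 0.019 and 0.0245 m and angle between the x axis of tray_yellow and the x axis of box_yellow, either way round below 0.12 rad and horizontal distance between tray_green and box_green below 0.005 m and z of tray_green in the frame of box_green between 0.019 and 0.0245 m and angle between the x axis of tray_green and the x axis of box_green, either way round below 0.12 rad and horizontal distance between cover and foot below 0.008 m and z of cover in the frame of foot between 0.005 and 0.0105 m and angle between the x axis of cover and the x axis of foot, either way round below 0.2 rad); the robot touches nothing.
It fails at once if a tray is tipped more than 30 degrees, so that tips would fall out (angle between any of tray_blue, tray_yellow, tray_green's own z axis and vertical above 0.52 rad).
It fails at once if the beaker or the micropipette is moved by more than 20 mm (distance of any of beaker, micropipette from where it was at the start of the episode above 0.02 m).
It also fails if it takes over 136 s, if anything falls off the work surface, if the arm or the gripper's body presses on something with over 40 N, if the wrist force passes 120 N, or if a joint passes its speed limit or range.

## Working session

There is one attempt and no reset: what is moved stays moved. The work goes in short steps, Python scripts to look and compute and a tool call to move; the robot and the scene stay as the last step left them, time stands still between calls to the robot, and variables do not carry over. Pictures are saved under pics/ and viewed, at most 14 in all, crops included, and the job is handed in when it is done.

Besides the shell and the picture viewer there is one more tool, called after ">>>" as a command line: name --pt "numbers of a row" for each row, then --argument value for the rest. send_rows: Moves the arm, as the interface text tells. Its arguments: {"type":"object","properties":{"deltas":{"type":"array"}},"required":["deltas"]}

```bash
mkdir -p pics
cat > h.py <<'E'
import numpy as np,cv2
from workcell import sensors,viewer,workorder
def shot(n,tag):
    p,d=viewer.read_camera(n); cv2.imwrite(f'pics/{tag}.png',p[:,:,::-1]); np.save(f'pics/{tag}.npy',d); return p,d
def world(n,d):
    m=viewer.camera_model(n); h,w=d.shape
    v,u=np.mgrid[:h,:w]
    P=np.stack([(u-m['cx'])/m['fx']*d,-(v-m['cy'])/m['fy']*d,-d],-1)
    W=P@np.array(m['attitude']).T+np.array(m['origin']); W[d==0]=np.nan; return W
E
python3 - <<'E'
from h import *
for n in('side','top'):
    print(viewer.camera_model(n)); p,d=shot(n,n+'0'); print((d>0).mean(), np.nanmin(world(n,d)[...,2]))
print(sensors.get_obs())
E
```

```text
{'fx': 499.76953059623764, 'fy': 499.76953059623764, 'cx': 284.0415934587354, 'cy': 213.2587288406213, 'origin': array([ 0.5784506 , -0.72289691,  0.66704833]), 'attitude': array([[ 0.99971698, -0.02240157,  0.00800853],
       [ 0.02007185,  0.61353443, -0.78941284],
       [ 0.01277057,  0.78935016,  0.61381042]])}
0.996062925170068 -0.00649359718255893
{'fx': 467.4911228117855, 'fy': 467.4911228117855, 'cx': 283.8895365938605, 'cy': 207.9250755026511, 'origin': array([0.41378024, 0.01413474, 0.95566093]), 'attitude': array([[-0.01441586,  0.98595653, -0.16637879],
       [-0.99973495, -0.01122541,  0.02010032],
       [ 0.01795037,  0.16662446,  0.98585702]])}
0.9961989795918368 -0.007902779677442129
{'time_s': 0.1, 'q': array([-8.28670633e+01,  1.03977945e+01,  9.21229208e+01,  1.74329974e-03,
        7.75685646e+01, -1.18201649e+01]), 'joint_vel': array([ 0.0267501 , -0.14800216, -0.20184271, -0.03291018,  0.05171817,
        0.01679567]), 'joint_torque': array([ 5.27264438e-04, -4.34816766e+01, -3.42695045e+01,  7.04183662e-02,
        3.40068480e-02, -3.95888958e-05]), 'tcp_pos': array([ 0.18672306, -0.54334916,  0.23792405]), 'eef_rot': array([[ 9.45786910e-01,  3.24787768e-01, -1.64005090e-04],
       [ 3.24787622e-01, -9.45785704e-01,  1.54985758e-03],
       [ 3.48261113e-04, -1.51910183e-03, -9.99998786e-01]]), 'wrist_force': array([ 0.13864823, -0.23135568,  0.14249749]), 'torque': array([-0.02806366,  0.00663658, -0.05034973]), 'finger_force': 0.0, 'width': 1.0002875792836192}
```

View pics/side0.png

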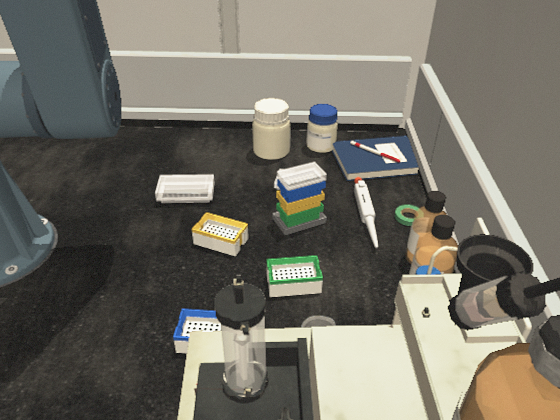

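View pics/top0.png

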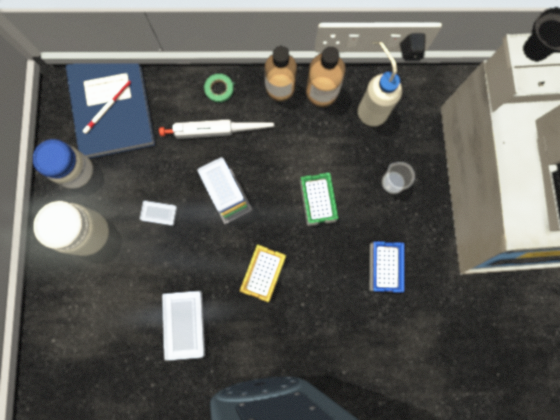

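Side view: tower about (300,195), green box (295,275), yellow box (220,233), blue box (~(200,330), half hidden). Top view: tower with cover (225,190), green box (320,198), yellow box (263,273), blue box (387,266), beaker (398,178), pipette (215,129). The decoy covers are at (158,212), too small, and (183,325), too large.

```bash
cat > m.py <<'E'
from h import *
def rect(pts):
    (c,s,a)=cv2.minAreaRect((pts*1000).astype(np.float32))
    if s[0]<s[1]: s=s[::-1]; a+=90
    return np.round(c,1),np.round(s,1),round((a+90)%180-90,1)
E
python3 - <<'E'
from m import *
R={'top':{'blue':(362,412,232,300),'yellow':(232,292,238,308),'green':(295,345,165,232),'tower':(190,258,148,226)},
'side':{'blue':(168,235,300,360),'yellow':(186,252,206,258),'green':(258,330,250,300),'tower':(265,335,155,238)}}
for n in R:
    W=world(n,np.load(f'pics/{n}0.npy'))
    print(n)
    for k,(a,b,c,d) in R[n].items():
        P=W[c:d,a:b].reshape(-1,3); z=P[:,2]
        h,e=np.histogram(z,bins=np.arange(-.01,.14,.004)); print(k,dict(zip((e[:-1]*1000).round().astype(int).tolist(),h.tolist())))
        if k!='tower':
            Q=P[(z>.033)&(z<.048)]; print('  rim',len(Q),np.median(Q[:,2]).round(4),rect(Q[:,:2]))
        else:
            for lo,hi in((.114,.13),(.10,.13),(.008,.022)):
                Q=P[(z>lo)&(z<hi)]; print('  ',lo,len(Q),np.median(Q[:,2]).round(4),rect(Q[:,:2]))
ims=[]
for n,(a,b,c,d) in (('top',(190,340,140,240)),('side',(250,350,150,245))):
    p=cv2.imread(f'pics/{n}0.png')[c:d,a:b]; ims.append(cv2.resize(p,(400 if n=='side' else 400, 400*(d-c)//(b-a)) ,interpolation=cv2.INTER_CUBIC))
H=max(i.shape[0] for i in ims); cv2.imwrite('pics/crop1.png',np.hstack([cv2.copyMakeBorder(i,0,H-i.shape[0],0,0,0) for i in ims]))
E
```

```text
top
blue {-10: 0, -6: 165, -2: 1412, 2: 251, 6: 26, 10: 17, 14: 23, 18: 379, 22: 414, 26: 83, 30: 123, 34: 201, 38: 276, 42: 20, 46: 0, 50: 0, 54: 0, 58: 0, 62: 0, 66: 0, 70: 0, 74: 0, 78: 0, 82: 0, 86: 0, 90: 0, 94: 0, 98: 0, 102: 0, 106: 0, 110: 0, 114: 0, 118: 0, 122: 0, 126: 0, 130: 0, 134: 0}
  rim 538 0.0383 (array([ 451.4, -205.3]), array([92.4, 58.3]), -3.4)
yellow {-10: 2, -6: 290, -2: 2096, 2: 363, 6: 1, 10: 0, 14: 4, 18: 365, 22: 450, 26: 19, 30: 104, 34: 209, 38: 256, 42: 27, 46: 0, 50: 0, 54: 0, 58: 0, 62: 0, 66: 0, 70: 0, 74: 0, 78: 0, 82: 0, 86: 0, 90: 0, 94: 0, 98: 0, 102: 0, 106: 0, 110: 0, 114: 0, 118: 0, 122: 0, 126: 0, 130: 0, 134: 0}
  rim 527 0.0383 (array([442.3,  39.6]), array([93.8, 58. ]), -21.2)
green {-10: 0, -6: 213, -2: 1446, 2: 243, 6: 15, 10: 19, 14: 18, 18: 390, 22: 367, 26: 39, 30: 111, 34: 223, 38: 231, 42: 19, 46: 0, 50: 0, 54: 0, 58: 0, 62: 0, 66: 0, 70: 0, 74: 0, 78: 0, 82: 0, 86: 0, 90: 0, 94: 0, 98: 0, 102: 0, 106: 0, 110: 0, 114: 0, 118: 0, 122: 0, 126: 0, 130: 0, 134: 0}
  rim 514 0.0379 (array([589.9, -73.9]), array([94.5, 58.2]), 7.9)
tower
[... 1435 characters left out ...]
 86: 0, 90: 0, 94: 0, 98: 0, 102: 0, 106: 0, 110: 0, 114: 0, 118: 0, 122: 0, 126: 0, 130: 0, 134: 0}
  rim 558 0.0373 (array([591.5, -75. ]), array([93.9, 61.3]), 7.5)
tower {-10: 1, -6: 555, -2: 2114, 2: 138, 6: 202, 10: 186, 14: 176, 18: 49, 22: 13, 26: 38, 30: 69, 34: 73, 38: 120, 42: 123, 46: 62, 50: 36, 54: 12, 58: 66, 62: 74, 66: 96, 70: 150, 74: 80, 78: 51, 82: 22, 86: 46, 90: 78, 94: 79, 98: 105, 102: 78, 106: 81, 110: 85, 114: 80, 118: 530, 122: 116, 126: 0, 130: 0, 134: 0}
   0.114 726 0.1209 (array([604.3, 113. ]), array([87.8, 53.6]), 25.8)
   0.1 1031 0.12 (array([604.1, 112.4]), array([88.8, 54.5]), 25.8)
   0.008 522 0.0133 (array([562.2, 214.7]), array([299.8, 102.9]), -68.8)
```

View pics/crop1.png

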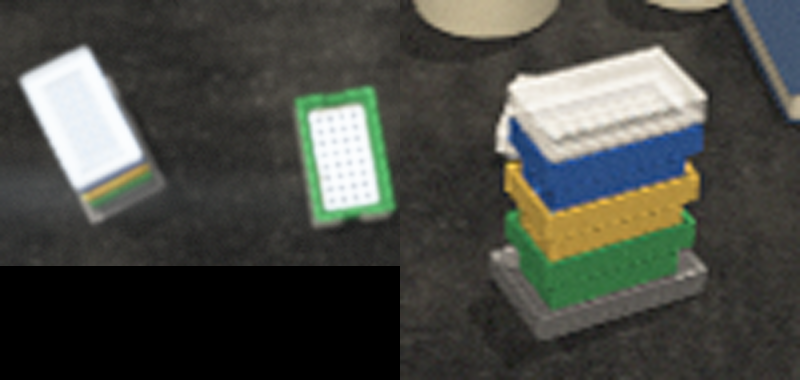

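Top crop: the tower stands straight, grey, green, yellow, blue, then the cover with its centre about (222,178) in the full picture. The green box is empty. Both views agree within 2 mm: cover (0.603, 0.113) at 26°, boxes blue (0.452,-0.205) at -3.4°, yellow (0.443,0.039) at -21°, green (0.591,-0.074) at 7.8°. Heights match the text (cover top 122 mm vs 123 expected, rims 38 to 40 mm). Now moving over the tower.

>>> send_rows --pt "0 0 0.075 2.6 4.1 0 0" --pt "0 0 0.075 2.6 4.1 0 0" --pt "0 0 0.075 2.6 4.1 0 0" --pt "0 0 0.075 2.6 4.1 0 0" --pt "0 0 0.075 2.6 4.1 0 0" --pt "0 0 0.075 2.6 4.1 0 0" --pt "0 0 0.075 2.6 4.1 0 0" --pt "0 0 0.075 2.6 4.1 0 0" --pt "0 0 0.075 2.6 4.1 0 0" --pt "0 0 0.075 2.6 4.1 0 0" --pt "0 0 0.075 2.6 4.1 0 0" --pt "0 0 0.075 2.6 4.1 0 0" --pt "0 0 0.075 2.6 4.1 0 0" --pt "0 0 0.075 2.6 4.1 0 0" --pt "0 0 0.075 2.6 4.1 0 0" --pt "0 0 0.075 2.6 4.1 0 0" --pt "0 0 0 0 0 0 0" --pt "0 0 0 0 0 0 0"

```text
time_s: 2.35
tcp_pos: [0.6022, 0.112, 0.238]
eef_rot: [[0.897, 0.441, -0.002], [0.441, -0.897, -0.0], [-0.002, -0.0, -1.0]]
wrist_force: [-0.7, 0.1, -0.3]
width: 1.0
finger_force: 0.0
```

>>> send_rows --pt "0 0 0 0.05 0.1 -4 0" --pt "0 0 0 0 0 -4 0" --pt "0 0 0 0 0 -3 0" --pt "0 0 0 0 0 -1.9 0" --pt "0 0 0 0 0 0 0" --pt "0 0 0 0 0 0 0.3" --pt "0 0 0 0 0 0 0.6" --pt "0 0 0 0 0 0 0.6" --pt "0 0 0 0 0 0 0.6" --pt "0 0 0 0 0 0 0.6" --pt "0 0 0 0 0 0 0.6"

```text
time_s: 3.72
tcp_pos: [0.6035, 0.1132, 0.1102]
eef_rot: [[0.898, 0.441, 0.001], [0.441, -0.898, 0.0], [0.001, 0.0, -1.0]]
wrist_force: [-0.8, 0.3, 4.1]
width: 0.564
finger_force: 30.0
```

>>> send_rows --pt "0 0 0 0 0 1.5 0.6" --pt "0 0 0 0 0 2.5 0.6" --pt "0 0 0 -3.3 1.3 1 0.6" --pt "0 0 0 -3.3 1.3 0 0.6" --pt "0 0 0 -3.3 1.3 0 0.6" --pt "0 0 0 -3.3 1.3 -3 0.6" --pt "0 0 0 0 0 -4 0.6" --pt "0 0 0 0 0 -4 0.6" --pt "0 0 0 0 0 -2.5 0.6" --pt "0 0 0 0 0 -1.2 0.6" --pt "0 0 0 0 0 0 0.6"

```text
time_s: 5.1
tcp_pos: [0.4717, 0.1652, 0.013]
eef_rot: [[0.898, 0.441, 0.0], [0.441, -0.898, 0.0], [0.0, 0.0, -1.0]]
wrist_force: [-0.7, -0.4, 0.1]
width: 0.566
finger_force: 30.0
```

>>> send_rows --pt "0 0 0 0 0 -0.1 0.6" --pt "0 0 0 0 0 0 0" --pt "0 0 0 0 0 0 0" --pt "0 0 0 0 0 0 0" --pt "0 0 0 0 0 4 0" --pt "0 0 0 0 0 5 0" --pt "0 0 0 -5 -4 5 0" --pt "0 0 0 -5 -4 2 0" --pt "0 0 0 0 0 0 0"

```text
time_s: 6.22
tcp_pos: [0.3848, 0.096, 0.1604]
eef_rot: [[0.898, 0.439, 0.004], [0.439, -0.898, -0.001], [0.003, 0.002, -1.0]]
wrist_force: [0.9, 0.0, 0.9]
width: 0.996
finger_force: 0.0
```

Run:
```python
from m import *
print(sensors.get_obs()['tcp_pos'],sensors.get_obs()['width'])
pt,dt=shot('top','top1'); ps,ds=shot('side','side1')
for n,d,reg in(('top',dt,(190,258,148,226)),('side',ds,(265,335,155,238))):
    W=world(n,d); a,b,c,e=reg; P=W[c:e,a:b].reshape(-1,3); z=P[:,2]
    for lo,hi in((.090,.115),(.098,.115)):
        Q=P[(z>lo)&(z<hi)]; print(n,len(Q),np.median(Q[:,2]).round(4),rect(Q[:,:2]))
W=world('top',dt)[215:290,165:228].reshape(-1,3);Q=W[(W[:,2]>.015)&(W[:,2]<.04)];print('cover',np.median(Q[:,2]),rect(Q[:,:2]))
cv2.imwrite('pics/crop2.png',cv2.resize(np.hstack([pt[130:310,140:360],ps[130:310,140:340]])[:,:,::-1],None,fx=1.9,fy=1.9,interpolation=cv2.INTER_CUBIC))
```

```text
[0.38483958 0.09599805 0.16044559] 0.9960230112526905
top 1256 0.1005 (array([602. , 112.8]), array([86.7, 50.4]), 26.8)
top 942 0.1025 (array([602. , 112.7]), array([86.6, 50.4]), 26.5)
side 840 0.1007 (array([602.8, 111.6]), array([86.6, 53.7]), 27.5)
side 592 0.1019 (array([602.9, 111.4]), array([86.3, 52.7]), 27.0)
cover 0.023869467962613133 (array([497.6, 172.9]), array([126.8, 124.7]), 89.4)
```

View pics/crop2.png

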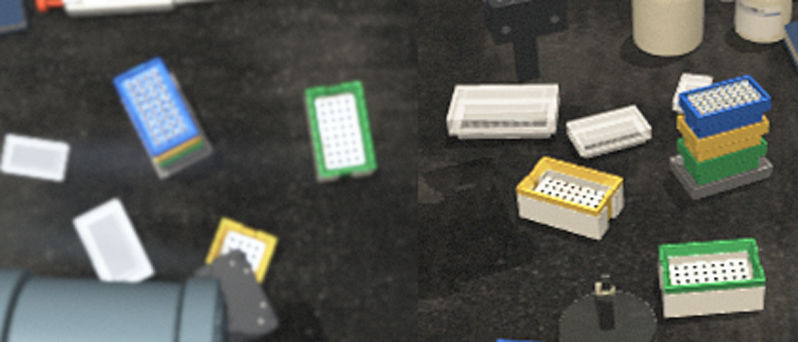

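Top crop: the cover stands upright at about (115,243) in the crop, and the tower is intact with blue on top. The side view confirms it.

>>> send_rows --pt "0 0 0 4.3 0.35 0 0" --pt "0 0 0 4.3 0.35 0 0" --pt "0 0 0 4.3 0.3 0 0" --pt "0 0 0 4.3 0.3 0 0" --pt "0 0 0.05 4.5 0.3 0 0" --pt "0 0 0 0 0 0 0" --pt "0 0 0 0 0 0 0"

```text
time_s: 7.2
tcp_pos: [0.6024, 0.1137, 0.1569]
eef_rot: [[0.895, 0.446, -0.003], [0.446, -0.895, 0.0], [-0.003, -0.002, -1.0]]
wrist_force: [0.7, -0.5, 0.1]
width: 1.003
finger_force: 0.0
```

>>> send_rows --pt "0 0 0 0.05 -0.1 -3 0" --pt "0 0 0 0 0 -2.5 0" --pt "0 0 0 0 0 -1.2 0" --pt "0 0 0 0 0 0 0" --pt "0 0 0 0 0 0 0.3" --pt "0 0 0 0 0 0 0.6" --pt "0 0 0 0 0 0 0.6" --pt "0 0 0 0 0 0 0.6" --pt "0 0 0 0 0 0 0.6" --pt "0 0 0 0 0 0 0.6"

```text
time_s: 8.45
tcp_pos: [0.6039, 0.1122, 0.0921]
eef_rot: [[0.895, 0.445, 0.0], [0.445, -0.895, 0.0], [0.0, 0.0, -1.0]]
wrist_force: [-0.5, 1.2, 3.6]
width: 0.563
finger_force: 30.0
```

>>> send_rows --pt "0 0 0 0 0 1.5 0.6" --pt "0 0 0 0 0 3 0.6" --pt "0 0 0 0 0 2.5 0.6" --pt "0 0 -0.4 -1.1 -2.3 0 0.6" --pt "0 0 -0.6 -1.9 -4 0 0.6" --pt "0 0 -0.6 -1.9 -4 0 0.6" --pt "0 0 -0.6 -1.9 -4 0 0.6" --pt "0 0 -0.6 -1.9 -4 0 0.6" --pt "0 0 -0.6 -1.9 -4 0 0.6" --pt "0 0 -0.6 -1.9 -4 0 0.6" --pt "0 0 -0.6 -1.5 -3.2 0 0.6" --pt "0 0 -0.4 -1.1 -2.3 0 0.6" --pt "0 0 0 0 0 0 0.6" --pt "0 0 0 0 0 0 0.6"

```text
time_s: 10.2
tcp_pos: [0.453, -0.2054, 0.1622]
eef_rot: [[0.998, -0.061, 0.0], [-0.061, -0.998, 0.0], [0.0, -0.0, -1.0]]
wrist_force: [-0.1, 0.4, -0.8]
width: 0.562
finger_force: 30.0
```

Run:
```python
from m import *
print(sensors.get_obs()['tcp_pos'],sensors.get_obs()['wrist_force'])
p,d=shot('top','top2'); s,_=shot('side','side2')
cv2.imwrite('pics/crop3.png',cv2.resize(np.hstack([p[140:320,200:420],s[160:340,140:340]])[:,:,::-1],None,fx=1.9,fy=1.9,interpolation=cv2.INTER_CUBIC))
```

```text
[ 0.45295809 -0.20544707  0.16219465] [-0.08935893  0.37805523 -0.76839024]
```

View pics/crop3.png

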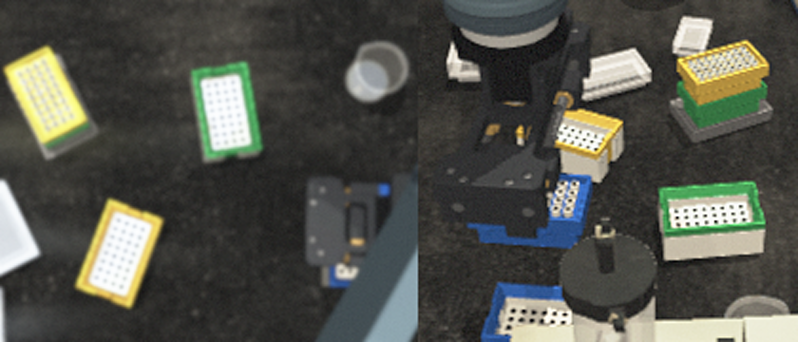

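Top crop: the tray is held above the blue box (blue corner (345,275) in the crop), and yellow is on top of the tower undisturbed. The side crop shows the tray level. Lowering now.

>>> send_rows --pt "0 0 0 0 0 -3.5 0.6" --pt "0 0 0 0 0 -3.5 0.6" --pt "0 0 0 0 0 -2 0.6" --pt "0 0 0 0 0 -0.8 0.6" --pt "0 0 0 0 0 -0.6 0.6" --pt "0 0 0 0 0 0 0.6"

```text
time_s: 11.05
tcp_pos: [0.4531, -0.2058, 0.0581]
eef_rot: [[0.998, -0.061, 0.0], [-0.061, -0.998, -0.0], [0.0, 0.0, -1.0]]
wrist_force: [0.7, -0.5, -0.3]
width: 0.565
finger_force: 30.0
```

>>> send_rows --pt "0 0 0 0 0 -0.3 0.6" --pt "0 0 0 0 0 -0.3 0.6" --pt "0 0 0 0 0 -0.2 0.6"

```text
time_s: 11.42
tcp_pos: [0.4534, -0.2064, 0.0505]
eef_rot: [[0.998, -0.062, 0.001], [-0.062, -0.998, -0.001], [0.002, 0.001, -1.0]]
wrist_force: [-0.0, 0.1, 7.0]
width: 0.563
finger_force: 30.0
```

>>> send_rows --pt "0 0 0 0 0 -0.2 0.6" --pt "0 0 0 0 0 -0.2 0.6"

```text
time_s: 11.68
tcp_pos: [0.4529, -0.2063, 0.046]
eef_rot: [[0.998, -0.062, 0.0], [-0.062, -0.998, -0.001], [0.001, 0.001, -1.0]]
wrist_force: [-4.4, 1.2, 23.3]
width: 0.564
finger_force: 30.0
```

>>> send_rows --pt "0 0 0 0 0 -0.1 0.6" --pt "0 0 0 0 0 -0.1 0.6"

```text
time_s: 11.92
tcp_pos: [0.453, -0.2064, 0.0459]
eef_rot: [[0.998, -0.061, -0.0], [-0.061, -0.998, -0.001], [-0.0, 0.001, -1.0]]
wrist_force: [-10.7, 5.5, 33.1]
width: 0.558
finger_force: 30.0
```

It stopped hard at the expected seat height with the reaction rising to 33 N, so it should be home. Releasing and checking.

>>> send_rows --pt "0 0 0 0 0 0.2 0.6" --pt "0 0 0 0 0 0 0" --pt "0 0 0 0 0 0 0" --pt "0 0 0 0 0 0 0" --pt "0 0 0 0 0 4 0" --pt "0 0 0 0 0 5 0" --pt "0 0 0.6 2.0 4.0 2 0" --pt "0 0 0.6 2.0 4.2 0 0" --pt "0 0 0.6 2.0 4.2 0 0" --pt "0 0 0 0 0 0 0"

```text
time_s: 13.18
tcp_pos: [0.5133, -0.0792, 0.1556]
eef_rot: [[0.991, 0.131, -0.0], [0.131, -0.991, 0.001], [-0.0, -0.001, -1.0]]
wrist_force: [-0.4, 0.1, 0.9]
width: 1.001
finger_force: 0.0
```

```bash
cat >> m.py <<'E'
def boxchk(n,d,reg):
    W=world(n,d); a,b,c,e=reg; P=W[c:e,a:b].reshape(-1,3); z=P[:,2]; Q=P[(z>.03)&(z<.075)]
    print(n,'box',len(Q),np.percentile(Q[:,2],[10,50,90]).round(4),rect(Q[:,:2])); 
    A=np.c_[Q[:,:2]-Q[:,:2].mean(0),np.ones(len(Q))]; 
def tower(n,d,reg,lo,hi):
    W=world(n,d); a,b,c,e=reg; P=W[c:e,a:b].reshape(-1,3); z=P[:,2]; Q=P[(z>lo)&(z<hi)]
    print(n,'tower',len(Q),np.median(Q[:,2]).round(4),rect(Q[:,:2]))
TT=(190,258,148,226);TS=(265,335,155,238)
E
python3 - <<'E'
from m import *
o=sensors.get_obs();print(o['tcp_pos'],o['width'])
p,d=shot('top','top3'); s,ds=shot('side','side3')
boxchk('top',d,(362,412,232,300));boxchk('side',ds,(168,220,300,340))
tower('top',np.load('pics/top2.npy'),TT,.062,.085);tower('side',np.load('pics/side2.npy'),TS,.062,.085)
cv2.imwrite('pics/crop4.png',cv2.resize(np.hstack([p[220:310,340:430],s[290:380,155:245]])[:,:,::-1],None,fx=4,fy=4,interpolation=cv2.INTER_CUBIC))
E
```

```text
[ 0.51326822 -0.07923821  0.15562419] 1.0007787094301592
top box 143 [0.0354 0.04   0.0581] (array([ 466.7, -178.1]), array([68.1, 12.6]), -14.8)
side box 1187 [0.0455 0.0541 0.0574] (array([ 442.1, -207.9]), array([72.6, 56.2]), -3.0)
top tower 1165 0.0704 (array([601.1, 112.5]), array([86.1, 50.6]), 26.5)
side tower 792 0.071 (array([603.8, 111.1]), array([88.4, 54.1]), 26.2)
```

View pics/crop4.png

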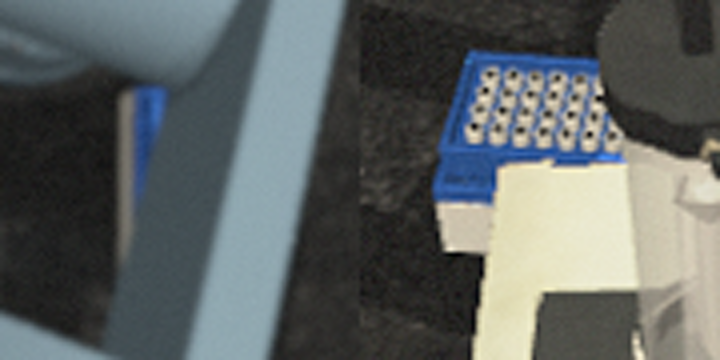

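Side crop: the blue tray is level in its box, with tip heads at 57.4 mm (58 expected when home). The top view is occluded here and will be checked later. On to yellow.

>>> send_rows --pt "0 0 0.63 1.78 3.82 0 0" --pt "0 0 0.63 1.78 3.82 0 0" --pt "0 0 0.63 1.78 3.82 0 0" --pt "0 0 0.64 1.78 3.82 0 0" --pt "0 0 0.64 1.78 3.82 0 0" --pt "0 0 0 0 0 -3 0" --pt "0 0 0 0 0 -3 0" --pt "0 0 0 0 0 0 0" --pt "0 0 0 0 0 0 0"

```text
time_s: 14.4
tcp_pos: [0.6024, 0.1081, 0.0967]
eef_rot: [[0.897, 0.441, 0.001], [0.441, -0.897, -0.0], [0.001, 0.001, -1.0]]
wrist_force: [0.3, -0.7, 0.4]
width: 0.999
finger_force: 0.0
```

>>> send_rows --pt "0 0 0.05 0 0.37 0 0" --pt "0 0 0 0 0 -2 0" --pt "0 0 0 0 0 -1.6 0" --pt "0 0 0 0 0 0 0" --pt "0 0 0 0 0 0 0.3" --pt "0 0 0 0 0 0 0.6" --pt "0 0 0 0 0 0 0.6" --pt "0 0 0 0 0 0 0.6" --pt "0 0 0 0 0 0 0.6" --pt "0 0 0 0 0 0 0.6"

```text
time_s: 15.65
tcp_pos: [0.602, 0.1128, 0.0602]
eef_rot: [[0.894, 0.447, 0.001], [0.447, -0.894, -0.0], [0.0, 0.0, -1.0]]
wrist_force: [-0.3, -0.4, 1.3]
width: 0.564
finger_force: 30.0
```

>>> send_rows --pt "0 0 0 0 0 1.5 0.6" --pt "0 0 0 0 0 3 0.6" --pt "0 0 0 0 0 2 0.6" --pt "0 0 -0.76 -1.5 -0.7 0 0.6" --pt "0 0 -0.8 -1.6 -0.7 0 0.6" --pt "0 0 -0.8 -1.6 -0.8 0 0.6" --pt "0 0 -0.8 -1.6 -0.8 0 0.6" --pt "0 0 -0.8 -1.6 -0.7 0 0.6" --pt "0 0 -0.8 -1.6 -0.7 0 0.6" --pt "0 0 -0.8 -1.6 -0.7 0 0.6" --pt "0 0 -0.8 -1.6 -0.8 0 0.6" --pt "0 0 -0.8 -1.6 -0.7 0 0.6" --pt "0 0 -0.8 -1.6 -0.74 0 0.6" --pt "0 0 0 0 0 0 0.6" --pt "0 0 0 0 0 0 0.6"

```text
time_s: 17.52
tcp_pos: [0.4436, 0.0394, 0.1254]
eef_rot: [[0.933, -0.36, 0.002], [-0.36, -0.933, -0.0], [0.001, -0.0, -1.0]]
wrist_force: [-0.0, -0.3, -0.8]
width: 0.562
finger_force: 30.0
```

Run:
```python
from m import *
p,d=shot('top','top4'); s,ds=shot('side','side4')
boxchk('top',d,(362,412,232,300));boxchk('side',ds,(168,220,300,340))
tower('top',d,TT,.034,.055);tower('side',ds,TS,.034,.055)
W=world('side',ds);a,b,c,e=180,260,150,235
tower('top',d,TT,.008,.02)
cv2.imwrite('pics/crop5.png',cv2.resize(np.hstack([p[140:300,190:410],s[140:300,150:330]])[:,:,::-1],None,fx=2,fy=2,interpolation=cv2.INTER_CUBIC))
```

```text
top box 1438 [0.0402 0.0538 0.0589] (array([ 451.4, -205.4]), array([92.7, 57.8]), -3.1)
side box 1188 [0.0467 0.0543 0.0573] (array([ 442.9, -208.8]), array([72. , 58.3]), -5.8)
top tower 1089 0.0405 (array([601.3, 112.4]), array([86.9, 51. ]), 28.1)
side tower 741 0.0411 (array([603.1, 111. ]), array([87.4, 54. ]), 26.5)
top tower 312 0.0152 (array([600.4, 110.9]), array([98.4, 61.9]), 27.0)
```

View pics/crop5.png

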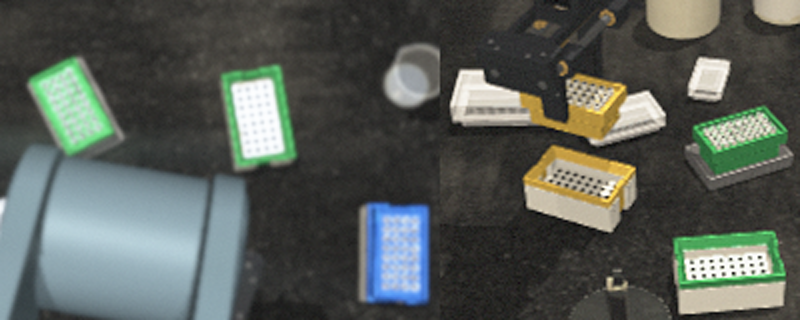

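Top crop: blue is seated (395,253), green in the foot (75,105). Side crop: the yellow tray is held level above its box. Lowering.

>>> send_rows --pt "0 0 0 0 0 -3 0.6" --pt "0 0 0 0 0 -2.5 0.6" --pt "0 0 0 0 0 -0.9 0.6" --pt "0 0 0 0 0 -0.6 0.6" --pt "0 0 0 0 0 -0.3 0.6" --pt "0 0 0 0 0 -0.2 0.6"

```text
time_s: 18.38
tcp_pos: [0.4435, 0.0393, 0.0504]
eef_rot: [[0.932, -0.361, 0.001], [-0.361, -0.932, -0.0], [0.001, -0.0, -1.0]]
wrist_force: [-0.4, 0.0, 1.3]
width: 0.562
finger_force: 30.0
```

>>> send_rows --pt "0 0 0 0 0 -0.2 0.6" --pt "0 0 0 0 0 -0.2 0.6"

```text
time_s: 18.62
tcp_pos: [0.4433, 0.0393, 0.0462]
eef_rot: [[0.932, -0.361, 0.001], [-0.361, -0.932, -0.0], [0.001, -0.0, -1.0]]
wrist_force: [-0.1, 0.1, 1.4]
width: 0.565
finger_force: 30.0
```

>>> send_rows --pt "0 0 0 0 0 -0.2 0.6" --pt "0 0 0 0 0 -0.1 0.6"

```text
time_s: 18.88
tcp_pos: [0.4428, 0.0394, 0.044]
eef_rot: [[0.933, -0.361, -0.001], [-0.361, -0.933, -0.0], [-0.001, 0.0, -1.0]]
wrist_force: [-10.2, -0.0, 28.7]
width: 0.565
finger_force: 30.0
```

>>> send_rows --pt "0 0 0 0 0 -0.1 0.6" --pt "0 0 0 0 0 0 0.6"

```text
time_s: 19.12
tcp_pos: [0.4428, 0.0394, 0.044]
eef_rot: [[0.933, -0.361, -0.001], [-0.361, -0.933, -0.0], [-0.001, 0.001, -1.0]]
wrist_force: [-12.6, 1.4, 32.2]
width: 0.566
finger_force: 30.0
```

>>> send_rows --pt "0 0 0 0 0 0.25 0.6" --pt "0 0 0 0 0 0 0" --pt "0 0 0 0 0 0 0" --pt "0 0 0 0 0 0 0" --pt "0 0 0 0 0 3 0" --pt "0 0 0 0 0 4 0" --pt "0 0 0.8 3.2 1.4 3 0" --pt "0 0 0.8 3.2 1.4 0 0" --pt "0 0 0.8 3.2 1.5 0 0" --pt "0 0 0.8 3.2 1.5 0 0" --pt "0 0 0.8 3.2 1.5 0 0" --pt "0 0 0.8 0 0 0 0" --pt "0 0 0.8 0 0 0 0" --pt "0 0 0.8 0 0 0 0" --pt "0 0 0.8 0 0 0 0" --pt "0 0 0.8 0 0 0 0" --pt "0 0 0 0 0 0 0" --pt "0 0 0 0 0 0 0"

```text
time_s: 21.38
tcp_pos: [0.6026, 0.1124, 0.1441]
eef_rot: [[0.893, 0.45, -0.0], [0.45, -0.893, 0.0], [-0.0, -0.0, -1.0]]
wrist_force: [0.7, -0.3, 0.5]
width: 0.999
finger_force: 0.0
```

Run:
```python
from m import *
p,d=shot('top','top5'); s,ds=shot('side','side5')
boxchk('top',d,(232,292,238,308));boxchk('side',ds,(186,252,196,258))
cv2.imwrite('pics/crop6.png',cv2.resize(np.hstack([p[230:310,220:310],s[180:260,180:270]])[:,:,::-1],None,fx=4,fy=4,interpolation=cv2.INTER_CUBIC))
```

```text
top box 1440 [0.0403 0.0532 0.0588] (array([442.4,  39.7]), array([93.7, 58.3]), -21.1)
side box 1337 [0.0342 0.052  0.057 ] (array([443.9,  37.6]), array([94.2, 60.2]), -20.4)
```

View pics/crop6.png

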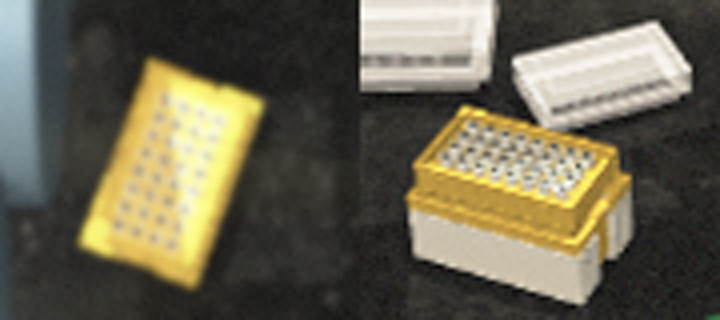

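Yellow is level and seated, with the same heights as blue. Now green.

>>> send_rows --pt "0 0 0 0 -0.05 -4 0" --pt "0 0 0 0 0 -4 0" --pt "0 0 0 0 0 -2 0" --pt "0 0 0 0 0 -1.3 0" --pt "0 0 0 0 0 0 0" --pt "0 0 0 0 0 0 0.3" --pt "0 0 0 0 0 0 0.6" --pt "0 0 0 0 0 0 0.6" --pt "0 0 0 0 0 0 0.6" --pt "0 0 0 0 0 0 0.6" --pt "0 0 0 0 0 0 0.6"

```text
time_s: 22.85
tcp_pos: [0.6029, 0.1119, 0.0317]
eef_rot: [[0.892, 0.451, 0.0], [0.451, -0.892, 0.0], [0.0, 0.0, -1.0]]
wrist_force: [-1.5, 0.1, 3.5]
width: 0.565
finger_force: 30.0
```

>>> send_rows --pt "0 0 0 0 0 1.5 0.6" --pt "0 0 0 0 0 3 0.6" --pt "0 0 0 0 0 3 0.6" --pt "0 0 0 0 0 1.5 0.6" --pt "0 0 -0.48 -0.15 -2.6 0 0.6" --pt "0 0 -0.6 -0.2 -3.5 0 0.6" --pt "0 0 -0.6 -0.25 -4 0 0.6" --pt "0 0 -0.6 -0.2 -3.5 0 0.6" --pt "0 0 -0.5 -0.2 -3 0 0.6" --pt "0 0 -0.4 -0.15 -2 0 0.6" --pt "0 0 0 0 0 0 0.6" --pt "0 0 0 0 0 0 0.6"

```text
time_s: 24.35
tcp_pos: [0.5911, -0.0732, 0.1212]
eef_rot: [[0.991, 0.136, -0.0], [0.136, -0.991, 0.001], [-0.0, -0.001, -1.0]]
wrist_force: [0.6, -0.1, -0.7]
width: 0.563
finger_force: 30.0
```

Run:
```python
from m import *
p,d=shot('top','top6'); s,ds=shot('side','side6')
tower('top',d,TT,.008,.022);tower('side',ds,(270,335,190,238),.008,.022)
for n,D,(a,b,c,e) in(('top',d,(165,228,220,292)),('side',ds,(215,258,175,215))):
    P=world(n,D)[c:e,a:b].reshape(-1,3); 
    Q=P[(P[:,2]>.019)&(P[:,2]<.029)&(np.hypot(P[:,0]-.4717,P[:,1]-.1652)<.053)]; print('cover',len(Q),np.median(Q[:,2]),rect(Q[:,:2]))
cv2.imwrite('pics/crop7.png',cv2.resize(np.hstack([p[140:320,140:360],s[160:310,150:360].repeat(1,0) if 0 else s[140:320,150:350]])[:,:,::-1],None,fx=1.9,fy=1.9,interpolation=cv2.INTER_CUBIC))
```

```text
top tower 1001 0.011 (array([600.8, 111.1]), array([98.6, 61.9]), 26.8)
side tower 39 0.014 (array([553. , 107.8]), array([24.2, 11.2]), -82.4)
cover 1112 0.02408357733253147 (array([470.7, 165.5]), array([85.8, 50.7]), 25.8)
cover 552 0.023005214576013122 (array([473.1, 164.5]), array([87.1, 55.7]), 27.4)
```

View pics/crop7.png

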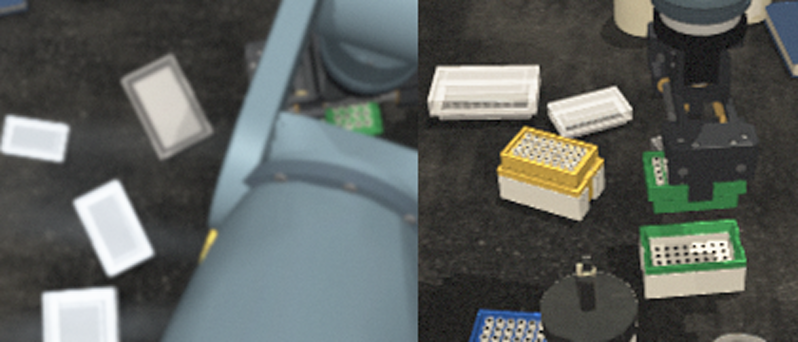

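Crops: the foot is empty at (168,105), the cover is at (115,228) and the green tray is held level over its box. Lowering.

>>> send_rows --pt "0 0 0 0 -0.1 -3 0.6" --pt "0 0 0 0 0 -2.2 0.6" --pt "0 0 0 0 0 -0.9 0.6" --pt "0 0 0 0 0 -0.5 0.6" --pt "0 0 0 0 0 -0.2 0.6" --pt "0 0 0 0 0 -0.1 0.6"

```text
time_s: 25.2
tcp_pos: [0.5918, -0.0752, 0.0531]
eef_rot: [[0.991, 0.135, 0.001], [0.135, -0.991, -0.0], [0.001, 0.001, -1.0]]
wrist_force: [0.4, -0.8, -0.6]
width: 0.567
finger_force: 30.0
```

>>> send_rows --pt "0 0 0 0 0 -0.2 0.6" --pt "0 0 0 0 0 -0.2 0.6"

```text
time_s: 25.45
tcp_pos: [0.5921, -0.0754, 0.0494]
eef_rot: [[0.991, 0.134, 0.002], [0.134, -0.991, -0.001], [0.002, 0.001, -1.0]]
wrist_force: [-0.9, -0.1, -1.2]
width: 0.562
finger_force: 30.0
```

>>> send_rows --pt "0 0 0 0 0 -0.2 0.6" --pt "0 0 0 0 0 -0.1 0.6" --pt "0 0 0 0 0 0 0.6"

```text
time_s: 25.82
tcp_pos: [0.5912, -0.0751, 0.0457]
eef_rot: [[0.991, 0.135, -0.0], [0.135, -0.991, 0.0], [-0.0, -0.0, -1.0]]
wrist_force: [-1.2, 0.3, 4.8]
width: 0.562
finger_force: 30.0
```

>>> send_rows --pt "0 0 0 0 0 -0.15 0.6" --pt "0 0 0 0 0 -0.1 0.6" --pt "0 0 0 0 0 0 0.6"

```text
time_s: 26.2
tcp_pos: [0.5912, -0.0751, 0.0455]
eef_rot: [[0.991, 0.135, -0.001], [0.135, -0.991, -0.0], [-0.001, 0.0, -1.0]]
wrist_force: [-11.3, 2.5, 24.2]
width: 0.562
finger_force: 30.0
```

>>> send_rows --pt "0 0 0 0 0 0.2 0.6" --pt "0 0 0 0 0 0 0" --pt "0 0 0 0 0 0 0" --pt "0 0 0 0 0 0 0" --pt "0 0 0 0 0 3 0" --pt "0 0 0 0 0 4 0" --pt "0 0 0.44 -1.7 3.4 0 0" --pt "0 0 0.44 -1.7 3.4 0 0" --pt "0 0 0.44 -1.7 3.4 0 0" --pt "0 0 0.44 -1.7 3.5 0 0" --pt "0 0 0.44 -1.7 3.5 0 0" --pt "0 0 0.45 -1.7 3.4 0 0" --pt "0 0 0.45 -1.8 3.4 0 0" --pt "0 0 0 0 0 0 0" --pt "0 0 0 0 0 0 0"

```text
time_s: 28.08
tcp_pos: [0.4716, 0.1647, 0.1149]
eef_rot: [[0.896, 0.444, 0.0], [0.444, -0.896, -0.0], [0.0, 0.0, -1.0]]
wrist_force: [0.5, 0.4, -0.2]
width: 1.003
finger_force: 0.0
```

Run:
```python
from m import *
p,d=shot('top','top7'); s,ds=shot('side','side7')
boxchk('top',d,(295,345,165,232));boxchk('side',ds,(258,330,240,300));boxchk('top',d,(362,412,232,300))
tower('side',ds,(265,335,205,238),.012,.025)
```

```text
top box 1344 [0.0398 0.0534 0.0589] (array([589.8, -74.1]), array([94.3, 58.3]), 8.1)
side box 1627 [0.0354 0.0521 0.0573] (array([591.7, -76. ]), array([94.1, 61.4]), 7.5)
top box 1440 [0.0403 0.0537 0.059 ] (array([ 451.5, -204.9]), array([92.9, 57.1]), -2.8)
side tower 257 0.014 (array([603. , 109.5]), array([98.7, 65.8]), 26.6)
```

Green is home too. The foot from both views is (0.602, 0.1105) at 26.7°. Picking the cover.

>>> send_rows --pt "0 0 0 0 0.05 -4 0" --pt "0 0 0 0 0 -3.5 0" --pt "0 0 0 0 0 -1.7 0" --pt "0 0 0 0 0 -1 0" --pt "0 0 0 0 0 0 0" --pt "0 0 0 0 0 0 0.3" --pt "0 0 0 0 0 0 0.6" --pt "0 0 0 0 0 0 0.6" --pt "0 0 0 0 0 0 0.6" --pt "0 0 0 0 0 0 0.6" --pt "0 0 0 0 0 0 0.6"

```text
time_s: 29.55
tcp_pos: [0.4714, 0.1655, 0.0131]
eef_rot: [[0.896, 0.444, 0.0], [0.444, -0.896, 0.0], [0.0, 0.0, -1.0]]
wrist_force: [-0.8, -0.0, 3.6]
width: 0.561
finger_force: 30.0
```

>>> send_rows --pt "0 0 0 0 0 2 0.6" --pt "0 0 0 0 0 3 0.6" --pt "0 0 0 2.6 -1.1 1 0.6" --pt "0 0 0 3.3 -1.4 0 0.6" --pt "0 0 0.05 3.9 -1.6 0 0.6" --pt "0 0 0 3.25 -1.4 0 0.6" --pt "0 0 0 0 0 0 0.6" --pt "0 0 0 0 0 -3 0.6" --pt "0 0 0 0 0 -1 0.6" --pt "0 0 0 0 0 0 0.6"

```text
time_s: 30.8
tcp_pos: [0.6001, 0.1109, 0.0318]
eef_rot: [[0.894, 0.449, -0.003], [0.449, -0.894, 0.0], [-0.003, -0.001, -1.0]]
wrist_force: [0.5, 0.1, -0.2]
width: 0.566
finger_force: 30.0
```

>>> send_rows --pt "0 0 0 0.15 0 -0.4 0.6" --pt "0 0 0 0 0 -0.4 0.6" --pt "0 0 0 0 0 -0.3 0.6" --pt "0 0 0 0 0 0 0.6"

```text
time_s: 31.3
tcp_pos: [0.6031, 0.1104, 0.0217]
eef_rot: [[0.894, 0.448, -0.0], [0.448, -0.894, 0.0], [-0.0, -0.0, -1.0]]
wrist_force: [-0.2, -0.1, -0.2]
width: 0.561
finger_force: 30.0
```

>>> send_rows --pt "0 0 0 0 0 -0.1 0.6" --pt "0 0 0 0 0 0 0.6" --pt "0 0 0 0 0 0 0" --pt "0 0 0 0 0 0 0" --pt "0 0 0 0 0 0 0" --pt "0 0 0 0 0 3 0" --pt "0 0 0 0 0 4 0" --pt "0 0 0 0 0 5 0" --pt "0 0 0 -4 -4 2 0" --pt "0 0 0 -4 -4 0 0" --pt "0 0 0 -4 -4 0 0" --pt "0 0 0 0 0 0 0" --pt "0 0 0 0 0 0 0"

```text
time_s: 32.92
tcp_pos: [0.4839, -0.0097, 0.1613]
eef_rot: [[0.894, 0.448, 0.001], [0.448, -0.894, -0.0], [0.001, 0.001, -1.0]]
wrist_force: [0.5, 0.6, -0.4]
width: 1.001
finger_force: 0.0
```

Run:
```python
from m import *
p,d=shot('top','top8'); s,ds=shot('side','side8')
tower('top',d,TT,.026,.038);tower('top',d,TT,.009,.02);tower('side',ds,(265,335,180,238),.026,.038)
boxchk('top',d,(295,345,165,232)); o=sensors.get_obs();print(o['time_s'],o['tcp_pos'],o['width'])
cv2.imwrite('pics/crop8.png',cv2.resize(np.hstack([p[110:310,140:360],s[150:350,150:350]])[:,:,::-1],None,fx=1.9,fy=1.9,interpolation=cv2.INTER_CUBIC))
```

```text
top tower 890 0.032 (array([602.4, 110.6]), array([86.2, 50.4]), 26.5)
top tower 221 0.0152 (array([600.7, 111.2]), array([98.9, 61.6]), 26.5)
side tower 667 0.0309 (array([604.5, 110.3]), array([88. , 53.9]), 26.6)
top box 231 [0.0486 0.0544 0.0591] (array([627.9, -70.8]), array([62.1, 27.4]), 79.9)
33.025 [ 0.48421628 -0.00908421  0.16112204] 0.9994065182516947
```

View pics/crop8.png

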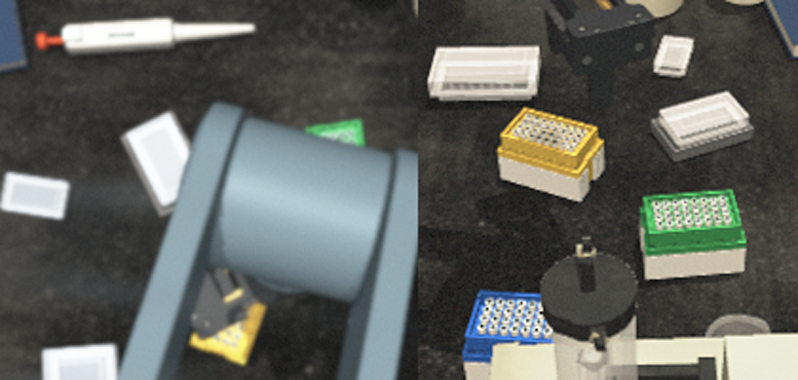

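The cover sits in the foot, top at 32 mm (33 expected) and about 2 mm from the foot's middle. All three trays are seated with their heads at the same height, and the pipette and beaker are unmoved.

```bash
python3 -c "
from workcell import workorder
print(workorder.job_done())"
```

```text
the job is handed in; nothing more can be done
None
```

The job is handed in, with no verdict shown: by the last camera checks, all three trays are pressed home in their own boxes, the cover is in the grey foot about 2 mm off its middle, and the beaker and micropipette were never touched; it took about 33 s of the 136 s.

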